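# Clamp a moulded bracket into the gluing jig

### The job

Lift the angle bracket out of the open mould and set it down, without dropping it, flat between the low stops of the gluing jig, with its upright leg alongside the jig's fence, and let go. Then squeeze the spring clamp open and clip it level over one end of the fence, jaws at least halfway on, so that it pinches the leg and the fence together, and leave it there. Leave the can, the bin of bolts, the wrench and the jar where they are.

Things in the scene. Friction and masses are not known exactly. Their poses are not given: they have to be found in the camera images.
- mould: Open mould half, fixed: an aluminium block 150 (x) x 100 (y) x 40 (z) mm, with a 170 x 60 x 10 mm dark steel plate through its foot. Origin: centre of its underside. Pocket in the top 116 x 56 mm, 14 mm deep (pocket floor at z = 26 mm), centred; four 10 mm leader pins stand 16 mm above the top at x = +-65, y = +-40 mm.
- bracket: Black plastic angle bracket (L section), 110 mm long in x, about 0.14 kg. Origin: centre of its underside. Flange 110 x 50 x 8 mm (y from -25 to +25 mm); upright leg 8 mm thick along its +y edge (y from +17 to +25 mm), top 75 mm above the underside. It starts in the mould's pocket, leg up, axes along the mould's.
- bracket_leg (a point): Middle of the top edge of the bracket's upright leg: (0, 21, 75) mm in the bracket's frame.
- jig: Gluing jig, fixed. Grey base 150 (x) x 96 (y) x 12 mm, origin centre of its underside. Aluminium fence x -55 to 55, y 28 to 38, top z = 50 mm. Low stops, top z = 18 mm, faces at x = +-60 and y = -30 mm, bound the flange. The bracket belongs with its axes along the jig's, origin at (0, -1, 12) mm; play: x +-5, y -5 to +3 mm (+3: leg touches fence).
- jig_seat (a point): Where point bracket_leg lies when the bracket's origin is at (0, 0, 12) mm in the jig: (0, 21, 87) mm in the jig's frame. Axes as the jig's.
- fence_mid (a point): Middle of the top edge of the jig's fence: (0, 33, 50) mm in the jig's frame. Axes as the jig's.
- clamp: Sprung clamp (clothes-peg type), dark, lying flat, 28 mm tall, 150 long, 0.13 kg. Origin: on the upright hinge axis, at the underside. Jaws to +x (tips at 66 mm, rubber pads 30 to 66), two handles to -x (ends at -85). At x = -50 it is 60 mm wide over the handles at rest, 36 squeezed (handles then parallel; 12 N). Frame turns with the +y arm: centre line at -q/2 from its x (q: clamp_jaw).
- clamp_mouth (a point): Middle of the closed jaw pads: (48, 0, 14) mm in the clamp's frame.
- clamp_jaw (a joint): Opening angle of the clamp's jaws: 0 at rest (tips almost shut), 0.5 rad fully squeezed (34 mm between the tips, about 27 mm at 36 mm from the hinge). About 0.25 rad when the jaws pinch 18 mm (leg plus fence).
- can: Bystander: upright steel can, 66 mm diameter, 120 mm high, loose. Origin: centre of its underside.
- bin: Bystander: grey plastic bin of bolts, 90 (x) x 130 (y) x 70 (z) mm, loose. Origin: centre of its underside.
- wrench: Bystander: steel wrench 180 mm long lying flat along its own x, loose. Origin: centre of its underside.
- jar: Bystander: glue jar of amber glass with a black cap, 60 mm diameter, 65 mm high, loose, on the robot's side of the clamp. Origin: centre of its underside.

How it is judged (in metres and radians):
On the way, in this order (a step that is already met when the one before it is completed fails the run):
1. The bracket is lifted clear out of the mould (height (world z) of bracket above 0.06 m), for 0.1 s.
2. The bracket is seated in the jig and let go, the clamp not yet on it (x of bracket_leg in the frame of jig_seat between -0.008 and 0.008 m and y of bracket_leg in the frame of jig_seat between -0.008 and 0.0055 m and z of bracket_leg in the frame of jig_seat between -0.003 and 0.004 m and angle between bracket's own z axis and vertical below 0.06 rad and angle between the x axis of bracket and the x axis of jig, either way round below 0.12 rad and contact force between each of the fingers, clamp and bracket below 0.1 N and linear speed of bracket below 0.03 m/s), for 0.2 s.
3. The clamp pinches the leg and the fence together at one end (contact force between clamp and bracket above 2 N and contact force between clamp and jig above 2 N and value of joint clamp_jaw between 0.15 and 0.42 rad and x of clamp_mouth in the frame of fence_mid between -0.058 and 0.058 m and y of clamp_mouth in the frame of fence_mid between -0.02 and 0.014 m and z of clamp_mouth in the frame of fence_mid between -0.032 and 0.006 m and angle between clamp's own z axis and vertical below 0.25 rad), for 0.2 s.
At the end, for the whole second after the job is handed in: Bracket flat on the jig's base between the stops, leg within 8 mm of the fence and along it (0.12 rad); clamp level (0.25 rad), pressing over 2 N on both bracket and jig, jaws open 0.15 to 0.42 rad, clamp_mouth within 58 mm of the fence's middle lengthways; both at rest (all of step 3 and x of bracket_leg in the frame of jig_seat between -0.008 and 0.008 m and y of bracket_leg in the frame of jig_seat between -0.008 and 0.0055 m and z of bracket_leg in the frame of jig_seat between -0.003 and 0.004 m and angle between bracket's own z axis and vertical below 0.06 rad and angle between the x axis of bracket and the x axis of jig, either way round below 0.12 rad and y of bracket_leg in the frame of jig_seat above -0.005 m and linear speed of each of clamp, bracket below 0.02 m/s); the robot touches nothing.
It fails at once if The can is pushed more than 25 mm from its place (distance of can from where it was at the start of the episode above 0.025 m).
It fails at once if The bin is pushed more than 25 mm from its place (distance of bin from where it was at the start of the episode above 0.025 m).
It fails at once if The wrench is pushed more than 25 mm from its place (distance of wrench from where it was at the start of the episode above 0.025 m).
It fails at once if The jar is pushed more than 25 mm from its place (distance of jar from where it was at the start of the episode above 0.025 m).
It fails at once if The bracket is dropped into the jig (falls faster than 0.6 m/s close above its place) (linear speed of bracket above 0.6 m/s and distance between bracket_leg and jig_seat below 0.04 m).
It also fails if it takes over 58 s, if anything falls off the work surface, if the arm or the gripper's body presses on something with over 40 N, if the wrist force passes 120 N, or if a joint passes its speed limit or range.

### The arm

A 6-joint arm with a two-finger parallel gripper is mounted at the origin on the work surface. World frame = base frame: x ahead of the robot, y to its left, z up, the work surface at z = 0. Lengths are in m, angles in degrees, forces in N, time in s.
With the tool pointing down it reaches from about 0.425 to 0.95 m from the base axis. Payload 14.7 kg.
Tool frame: the origin (TCP) lies at the very end of the fingers, on their centre line; the grasp point (between the pads) lies 19 mm behind it (manip.tcp_to_grasp is the distance from the TCP to the grasp point, in m); z points along the fingers, y is the line along which they close (so a half turn about z gives the same grasp; the last joint's range is limited). The gripper opens to 85 mm and grips with 20 to 120 N. Pads are 22 mm wide; open, the fingers measure 114 mm over their backs; the gripper's body (76 mm by 85 mm) begins 54 mm behind the grasp point. The pads swing forward as they close: fully open they stand 13 mm farther back than shut.
Start: joints at [64.996, 27.513, 91.461, -0, 61.026, -2.67], TCP at [0.247, 0.601, 0.231] pointing down, gripper open.
Joint ranges: [-157.49, 157.49], [-46.99, 117.5], [13.45, 153.17], [-89.5, 269.5], [5.16, 153.95], [-167.48, 167.48]. Speed limits (degrees/s): [108.29, 108.29, 136.94, 172.46, 172.46, 172.46].

### API

Orientations are given as a 3x3 rotation matrix whose columns are the frame's x, y, z axes.
In Python, from rig import manip gives the robot as it stands.
- The arm moves only by the tool move_arm, never from a script. Its argument "motion" is a list of rows, each a list of 4 numbers: the shift along the tool's x, y, z scaled (see below), then the turn about the tool's z scaled (see below). In form: [[dx, dy, dz, roll], ...]. A call has 1 to 10 rows; each row shifts and turns the commanded pose from where the row before left it, along the tool's axes as they then stand; what a row does not reach is not made up. The controller multiplies each number of a shift by 400 mm and each number of a turn by 180 degrees. A row lasts 1/8 s, in which the tool goes at most 62.5 mm and 10.7 degrees, less where a joint would pass 70% of its speed; a pose out of reach is approached as far as the arm can. A call with a number of a shift or a turn outside -1 to 1 is refused whole. A call with a gripper value outside its range is refused whole. "jaw" is the opening, from 0 (shut) to 1 (fully open), set as the call begins (left out, the last holds). The fingers move at their own pace and stop on an object; "force" is the grip in N (left out, the last holds). Time passes only in rows, so rows that do not move let the fingers close. It gives the time, the measured TCP pose, the force, the opening and the grip force at its end, in the units of the state.
- manip.sense(): the state, without advancing time (a new reading comes with each control period).
- manip.grab_frame(name): name is "scene" or "top"; returns the picture (420x560x3 uint8, red, green, blue); there is no depth.
- manip.get_calibration(name): a dict with "fx", "fy", "cx", "cy" (pixels), "dist_coeffs" ([k1, k2, p1, p2, k3] as OpenCV has them; the pictures are not rectified), "pose" (4x4, takes a point from camera to world coordinates). Camera axes: x right, y down, z forward; pixel columns grow to the right and rows downward; lengths in m; the calibration is good to about 2 mm. A picture is of the moment at which its call begins. get_calibration takes no time and is no camera call.
- manip.sign_off(): hands the job in; it is judged then, once.
The state is a dict: "clock": time; "qpos": joint angles; "joint_vel": joint speeds; "joint_torque": joint torques, N m; "ee_pos": TCP position; "orientation": TCP orientation; "ft_force": force on the tool from outside, world axes, zero at the start; "wrist_torque": the same for the moment, N m; "opening": opening from 0.0 (shut) to 1.0 (fully open); "finger_force": force on a finger pad.
Only numpy, scipy, OpenCV 4.12 (cv2) and the standard library are available. Lean on these libraries where they do the work, as an engineer would, in place of code of your own. Each camera call takes 0.05 s, during which the arm holds its last target. There are 200 camera calls.

## Working session

There is one attempt and no reset: what is moved stays moved. The work goes in short steps, Python scripts to look and compute and a tool call to move; the robot and the scene stay as the last step left them, time stands still between calls to the robot, and variables do not carry over. Pictures are saved under pics/ and viewed, at most 10 in all, crops included, and the job is handed in when it is done.

Besides the shell and the picture viewer there is one more tool, called after "Emit:" as name(argument=value, ...), one argument or row to a line, values as JSON. move_arm: Moves the arm, as the interface text tells. Its arguments: {"type":"object","properties":{"motion":{"type":"array"},"jaw":{"type":"number"},"force":{"type":"number"}},"required":["motion"]}

```bash
ls; mkdir -p pics
python3 - <<'E'
from rig import manip
import cv2
for n in("scene","top"):
    im=manip.grab_frame(n); cv2.imwrite(f"pics/{n}0.png",cv2.cvtColor(im,cv2.COLOR_RGB2BGR))
    c=manip.get_calibration(n); print(c)
s=manip.sense(); print(s)
E
```

```text
pics
{'fx': 384.0761842781432, 'fy': 384.0761842781432, 'cx': 279.9721498394582, 'cy': 212.75078567429932, 'dist_coeffs': array([0.02449046, 0.        , 0.        , 0.        , 0.        ]), 'pose': array([[-0.7358246 ,  0.45782088, -0.49896113,  0.94421653],
       [ 0.67695135,  0.5161282 , -0.52473665,  0.44350996],
       [ 0.01729251, -0.72388654, -0.68970229,  0.67442206],
       [ 0.        ,  0.        ,  0.        ,  1.        ]])}
{'fx': 482.40155592435684, 'fy': 482.40155592435684, 'cx': 282.0884778863223, 'cy': 204.820971842803, 'dist_coeffs': array([-0.07140238,  0.        ,  0.        ,  0.        ,  0.        ]), 'pose': array([[-0.01833896, -0.99758761,  0.06695258,  0.46466243],
       [-0.99981744,  0.01793826, -0.00658122,  0.00396013],
       [ 0.00536433, -0.06706105, -0.99773445,  1.01843594],
       [ 0.        ,  0.        ,  0.        ,  1.        ]])}
{'clock': 0.1, 'qpos': array([ 6.49964761e+01,  2.75457900e+01,  9.14890831e+01,  1.30407628e-03,
        6.10245492e+01, -2.66870708e+00]), 'joint_vel': array([-0.03171152, -0.14619684, -0.01197958,  0.04624515, -0.07942282,
        0.04413612]), 'joint_torque': array([ 4.07041753e-04, -9.52260590e+01, -4.31044757e+01,  2.52369483e-05,
        5.55307197e-03, -3.15522797e-06]), 'ee_pos': array([0.24682595, 0.60093893, 0.23074878]), 'orientation': array([[-9.24974755e-01,  3.80028282e-01, -4.56407463e-04],
       [ 3.80028550e-01,  9.24974288e-01, -9.31503547e-04],
       [ 6.81674760e-05, -1.03506513e-03, -9.99999462e-01]]), 'ft_force': array([ 0.06607039, -0.64162216,  0.31260786]), 'wrist_torque': array([-0.02932731, -0.02823645, -0.0245782 ]), 'finger_force': 0.0, 'opening': 1.0040245199588111}
```

View pics/top0.png

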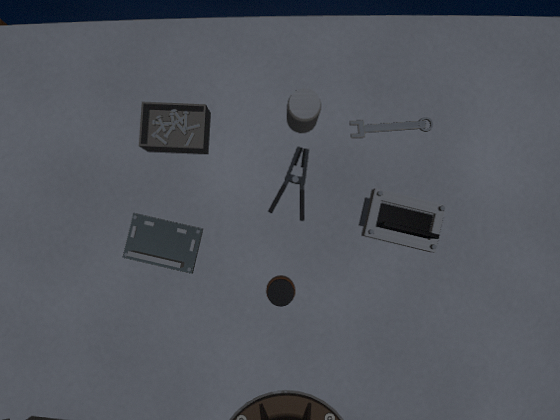

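View pics/scene0.png

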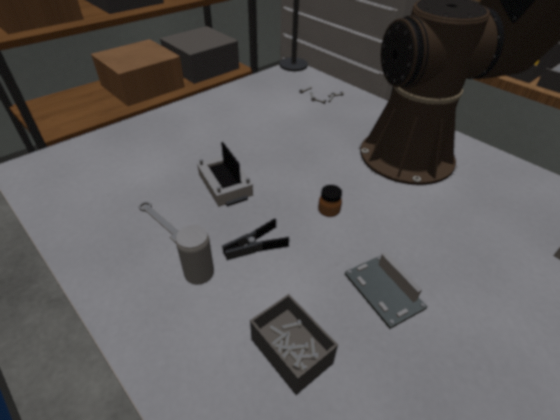

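Run:
```python
import cv2,numpy as np
def crop(f,u,v,w=100,h=75,s=4):
    im=cv2.imread(f)[v:v+h,u:u+w]
    im=cv2.resize(im,(w*s,h*s),interpolation=cv2.INTER_CUBIC)
    im=np.clip(im.astype(float)*1.5,0,255).astype(np.uint8)
    for k in range(0,w,10):
        cv2.line(im,(k*s,0),(k*s,6 if k%50 else 14),(0,255,255),1)
    for k in range(0,h,10):
        cv2.line(im,(0,k*s),(6,k*s),(0,255,255),1)
    cv2.putText(im,f"{u},{v}",(10,h*s-6),0,.45,(0,255,0),1)
    return im
t="pics/top0.png";s="pics/scene0.png"
cv2.imwrite("pics/c1.png",np.vstack([np.hstack([crop(t,355,182),crop(t,115,205)]),np.hstack([crop(t,245,147),crop(s,180,140)])]))
cv2.imwrite("pics/c2.png",np.vstack([np.hstack([crop(s,335,250),crop(s,210,205)]),np.hstack([crop(t,270,80),crop(t,240,260)])]))
```

```text
(no output)
```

View pics/c1.png

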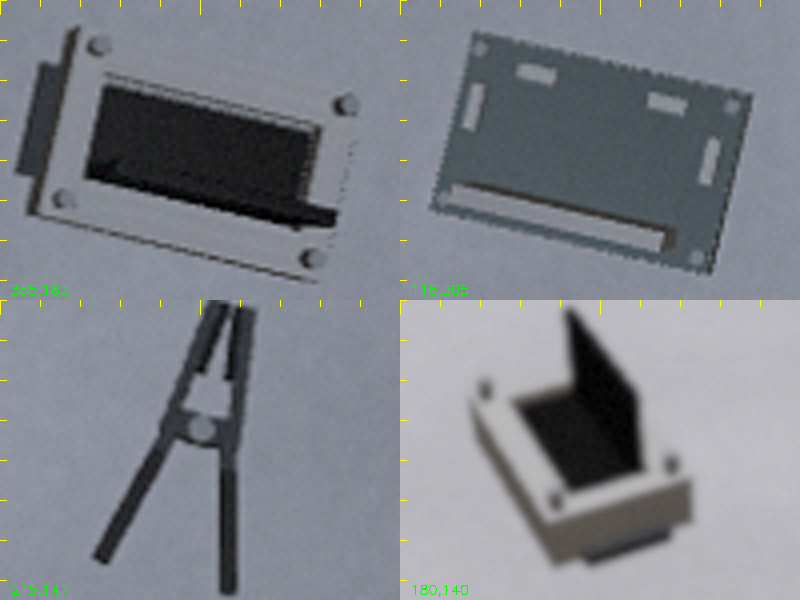

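View pics/c2.png

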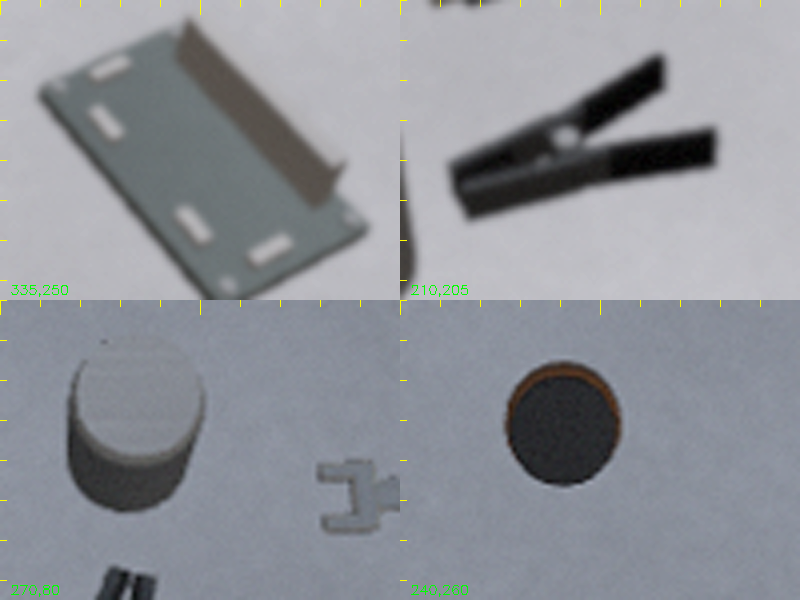

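```bash
cat > h.py <<'E'
import numpy as np,cv2
from scipy.optimize import least_squares
from rig import manip
C={n:manip.get_calibration(n) for n in("scene","top")}
def proj(n,P):
    c=C[n];R=c["pose"][:3,:3].T;t=-R@c["pose"][:3,3]
    K=np.array([[c["fx"],0,c["cx"]],[0,c["fy"],c["cy"]],[0,0,1]])
    return cv2.projectPoints(np.asarray(P,float).reshape(-1,3),cv2.Rodrigues(R)[0],t,K,c["dist_coeffs"])[0][:,0]
def T(p,L):
    L=np.asarray(L,float)/1000;c,s=np.cos(p[2]),np.sin(p[2])
    return np.c_[p[0]+c*L[:,0]-s*L[:,1],p[1]+s*L[:,0]+c*L[:,1],L[:,2]+(p[3] if len(p)>3 else 0)]
def fit(obs,p0):
    "obs: {cam:[(local mm),(px)]...}"
    f=lambda p:np.concatenate([(proj(n,T(p,[a for a,b in o]))-[b for a,b in o]).ravel() for n,o in obs.items()])
    r=least_squares(f,p0,loss="soft_l1");return r.x,f(r.x).reshape(-1,2)
def go(xyz,ang):
    "tool-frame shift in row units to xyz, roll units to bring tool y to world angle ang(deg)"
    s=manip.sense();R=s["orientation"];a=np.degrees(np.arctan2(R[1,1],R[0,1]))
    d=(a-ang+90)%180-90
    print("shift",np.round(R.T@(np.array(xyz)-s["ee_pos"])/.4,4),"roll",round(d/180,4),"q",np.round(s["qpos"],1),"a",round(a,2))
E
cat > m.py <<'E'
from h import *
np.set_printoptions(suppress=True,precision=4)
P=lambda o:[(o[i],o[i+1]) for i in range(0,len(o),2)]
jig={"top":P([(75,-48,12),(133.25,213),(-75,-48,12),(203,228.75),(-75,48,12),(193,273.25),(75,48,12),(123,257.5),(55,28,50),(128,250.75),(-55,28,50),(182,262.5),(-55,38,50),(181,267.5)]),
"scene":P([(-75,-48,12),(345.5,273),(75,48,12),(427,307),(-55,28,50),(382.5,255),(55,38,50),(420.75,290.5)])}
mould={"top":P([(75,-50,40),(375,189.5),(75,50,40),(365,234.5),(-75,50,40),(434.5,252),(-75,-50,40),(444.5,205.75),(65,-40,56),(379.75,193),(-65,-40,56),(441.75,207.75),(65,40,56),(371,231.25),(-65,40,56),(433.25,246.25)]),
"scene":P([(-75,-50,40),(198,165.75),(75,-50,40),(217,195),(75,50,40),(252.5,186.25)])}
clamp={"top":P([(0,0,28),(295.5,179),(66,0,28),(302.6,148)]),"scene":P([(0,0,28),(251.75,239.25),(66,0,28),(224,248.75)])}
for n,o,p0 in(("jig",jig,(.4,.25,1.3)),("mould",mould,(.4,-.25,1.3)),("clamp",clamp,(.5,0,-.2))):
    p,e=fit(o,p0);print(n,p,np.degrees(p[2]));print(e.round(1).tolist())
    if n=="mould":
        for k in("top","scene"):print(k,proj(k,T(p,[(-55,17,101),(-55,25,101),(55,17,101)])).round(1).tolist())
    if n=="jig":print(T(p,[(0,20,0),(147,29,0),(-147,29,0)]))
for n,uv,z in(("jar",(281,292),.065),("can",(305,105),.12)):
    print(n,least_squares(lambda q:(proj("top",[q[0],q[1],z])-uv).ravel(),(.4,0)).x)
E
python3 m.py
```

```text
jig [0.4572 0.249  1.3342] 76.44491282876731
[[-0.3, -0.4], [-0.8, -0.5], [-1.1, 0.1], [-0.6, -0.1], [0.1, -0.1], [-1.0, 0.2], [-1.2, 0.1], [-2.2, -2.0], [-0.3, -1.1], [-2.3, -1.9], [0.1, -1.2]]
[[0.4377 0.2537 0.    ]
 [0.4634 0.3987 0.    ]
 [0.3945 0.1129 0.    ]]
mould [ 0.4946 -0.2516  1.315 ] 75.34622171045378
[[-0.7, -1.8], [-1.6, 0.8], [0.1, 0.5], [0.4, -0.8], [-0.2, -0.1], [0.1, 0.3], [-0.3, 0.4], [0.1, 0.5], [-1.8, -2.5], [-0.9, 0.3], [-0.1, -2.3]]
top [[438.4, 234.3], [437.5, 238.3], [382.9, 220.8]]
scene [[219.8, 142.0], [222.6, 141.2], [236.2, 164.1]]
clamp [ 0.584  -0.0296 -0.2595] -14.86689948201167
[[-0.8, 0.1], [-0.4, 0.4], [-1.0, -0.6], [-0.4, -0.2]]
jar [0.3573 0.0029]
can [ 0.7142 -0.049 ]
```

```bash
sed -i 's/np.asarray(P,float)/np.asarray(P,float)/; s/-\[b for a,b in o\])/-np.array([b for a,b in o])+.375)/' h.py; python3 m.py | grep -E "jig|mould|clamp|^\[\[0|^ \[0|top|scene"
python3 - <<'E'
from h import *
p,_=None,0
s=manip.sense(); go((.474,-.246,.2),-14.6); print(s["ft_force"])
E
```

```text
jig [0.4579 0.2493 1.3353] 76.50683915345905
[[0.4385 0.254  0.    ]
 [0.464  0.399  0.    ]
 [0.3954 0.1131 0.    ]]
mould [ 0.4955 -0.251   1.3141] 75.29066899427313
top [[438.0, 233.9], [437.1, 237.9], [382.6, 220.4]]
scene [[219.7, 142.2], [222.5, 141.5], [236.1, 164.3]]
clamp [ 0.5845 -0.0296 -0.2592] -14.850584441843488
shift [-1.33   -1.7426  0.0786] roll 0.457 q [65.  27.5 91.5  0.  61.  -2.7] a 67.66
[ 0.06607039 -0.64162216  0.31260786]
```

Emit:
move_arm(
  motion=[
    [0, 0, 0, 0.058],
    [0, 0, 0, 0.058],
    [0, 0, 0, 0.058],
    [0, 0, 0, 0.058],
    [0, 0, 0, 0.058],
    [0, 0, 0, 0.058],
    [0, 0, 0, 0.058],
    [0, 0, 0, 0.05],
  ],
  jaw=0.8,
  force=60,
)

```text
clock: 1.1
ee_pos: [0.2469, 0.601, 0.2309]
orientation: [[0.254, 0.967, -0.0], [0.967, -0.254, -0.001], [-0.001, -0.0, -1.0]]
ft_force: [-0.8, -0.6, -0.3]
opening: 0.8
finger_force: 0.0
```

Emit:
move_arm(
  motion=[
    [-0.081, 0.115, 0, 0],
    [-0.081, 0.115, 0, 0],
    [-0.081, 0.115, 0, 0],
    [-0.081, 0.115, 0, 0],
    [-0.081, 0.115, 0, 0],
    [-0.081, 0.115, 0, 0],
    [-0.081, 0.115, 0, 0],
  ],
)

```text
clock: 1.98
ee_pos: [0.5033, 0.2998, 0.2312]
orientation: [[0.249, 0.969, -0.0], [0.969, -0.249, -0.0], [-0.0, -0.0, -1.0]]
ft_force: [0.5, 0.3, 0.0]
opening: 0.793
finger_force: 0.0
```

Emit:
move_arm(
  motion=[
    [-0.1336, 0.0286, 0, 0],
    [-0.1336, 0.0286, 0, 0],
    [-0.1336, 0.0286, 0, 0],
    [-0.1336, 0.0286, 0, 0],
    [-0.1336, 0.0286, 0, 0],
    [-0.1336, 0.0286, 0, 0],
    [-0.1336, 0.0286, 0, 0],
    [-0.1336, 0.0286, 0, 0],
    [-0.1336, 0.0286, 0, 0],
    [-0.1336, 0.0286, 0, 0],
  ],
)

```text
clock: 3.22
ee_pos: [0.4797, -0.2464, 0.2312]
orientation: [[0.249, 0.968, -0.0], [0.968, -0.249, 0.0], [0.0, -0.0, -1.0]]
ft_force: [0.8, 0.7, -0.4]
opening: 0.8
finger_force: 0.0
```

Run:
```python
from h import *
go((.4752,-.2457,.074),-14.7)
```

```text
shift [-0.0011 -0.0113  0.393 ] roll 0.0015 q [-30.4  18.7 106.    0.   55.3 -16. ] a -14.42
```

Emit:
move_arm(
  motion=[
    [-0.001, -0.011, 0.06, 0.0015],
    [0, 0, 0.1, 0],
    [0, 0, 0.1, 0],
    [0, 0, 0.08, 0],
    [0, 0, 0.04, 0],
    [0, 0, 0.013, 0],
    [0, 0, 0, 0],
  ],
)

```text
clock: 4.1
ee_pos: [0.4761, -0.2441, 0.0746]
orientation: [[0.253, 0.967, 0.0], [0.967, -0.253, -0.0], [-0.0, 0.001, -1.0]]
ft_force: [0.1, -0.0, 0.3]
opening: 0.797
finger_force: 0.0
```

Emit:
move_arm(
  motion=[
    [0, 0, 0, 0],
    [0, 0, 0, 0],
    [0, 0, 0, 0],
    [0, 0, 0, 0],
    [0, 0, 0, 0],
    [0, 0, 0, 0],
    [0, 0, 0, 0],
    [0, 0, 0, 0],
  ],
  jaw=0,
  force=60,
)

```text
clock: 5.1
ee_pos: [0.476, -0.244, 0.0746]
orientation: [[0.254, 0.967, 0.001], [0.967, -0.254, -0.0], [-0.0, 0.001, -1.0]]
ft_force: [-0.8, 0.1, 8.5]
opening: 0.085
finger_force: 59.6
```

Emit:
move_arm(
  motion=[
    [0, 0, -0.02, 0],
    [0, 0, -0.04, 0],
    [0, 0, -0.06, 0],
    [0, 0, -0.08, 0],
    [0, 0, -0.08, 0],
    [0, 0, -0.05, 0],
    [0, 0, -0.02, 0],
    [0, 0, 0, 0],
  ],
)

```text
clock: 6.1
ee_pos: [0.4759, -0.244, 0.2146]
orientation: [[0.254, 0.967, 0.001], [0.967, -0.254, -0.001], [-0.0, 0.001, -1.0]]
ft_force: [-0.5, 0.2, -1.8]
opening: 0.084
finger_force: 58.5
```

Run:
```python
from h import *
import numpy as np
im=manip.grab_frame("scene"); im2=manip.grab_frame("top")
b=np.hstack([cv2.resize(im[80:230,160:350],(400,316),interpolation=2),cv2.resize(im2[150:300,340:530],(400,316),interpolation=2)])
b=np.clip(b.astype(float)*1.6,0,255).astype('uint8')
cv2.imwrite("pics/lift.png",b[:,:,::-1])
P=T((.4579,.2493,1.3353),[(0,20,0)])[0];print(P)
go((P[0],P[1],.2),-13.5);print(manip.sense()["finger_force"],manip.sense()["ft_force"])
```

```text
[0.43845203 0.25396651 0.        ]
shift [ 1.1801 -0.4048  0.0345] roll -0.0066 q [-30.4  19.5 107.7  -0.   52.8 -15.7] a -14.68
58.481603264808655 [-0.26473006 -0.02345861 -1.05828241]
```

View pics/lift.png

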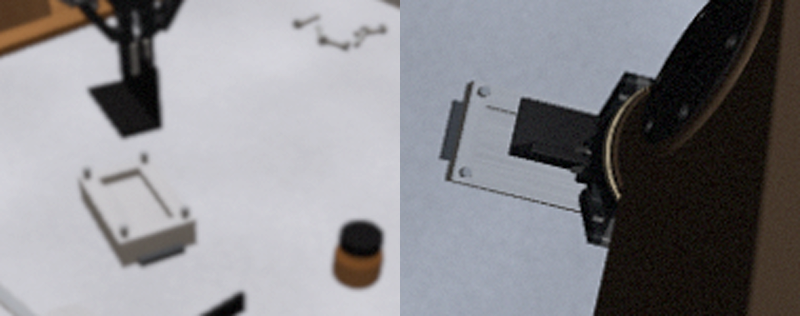

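Run:
```python
from h import *
import numpy as np
a=np.radians(75.32)
o=T((.4759,-.244,a),[(0,-21,0)])[0]
for dx in(-3,0,3):
    p=(o[0]+dx/1e3*np.cos(a),o[1]+dx/1e3*np.sin(a),a,.166)
    print(dx,proj("top",T(p,[(55,-25,8)])).round(1),proj("scene",T(p,[(-55,-25,8),(55,-25,0)])).round(1).tolist())
```

```text
-3 [[397.3 195.8]] [[200.9, 121.2], [217.4, 146.3]]
0 [[395.7 195.4]] [[201.3, 121.8], [217.8, 146.9]]
3 [[394. 195.]] [[201.7, 122.3], [218.3, 147.6]]
```

Emit:
move_arm(
  motion=[
    [0.06, -0.02, 0, -0.0066],
    [0.12, -0.041, 0, 0],
    [0.125, -0.043, 0, 0],
    [0.125, -0.043, 0, 0],
    [0.125, -0.043, 0, 0],
    [0.125, -0.043, 0, 0],
    [0.125, -0.043, 0, 0],
    [0.125, -0.043, 0, 0],
    [0.12, -0.041, 0, 0],
    [0.1, -0.03, 0, 0],
  ],
)

```text
clock: 7.45
ee_pos: [0.431, 0.2416, 0.2132]
orientation: [[0.233, 0.973, -0.001], [0.973, -0.233, -0.001], [-0.001, -0.001, -1.0]]
ft_force: [0.8, -1.3, -1.1]
opening: 0.083
finger_force: 58.5
```

Run:
```python
from h import *
go((.4385,.2540,.11),-13.5)
```

```text
shift [0.0348 0.0112 0.2581] roll 0.0003 q [ 25.7  16.4 112.6   0.   51.1  39.2] a -13.45
```

Emit:
move_arm(
  motion=[
    [0.02, 0.006, 0.04, 0],
    [0.021, 0.005, 0.08, 0],
    [0, 0, 0.1, 0],
    [0, 0, 0.08, 0],
    [0, 0, 0.04, 0],
    [0, 0, 0.012, 0],
    [0, 0, 0, 0],
  ],
)

```text
clock: 8.32
ee_pos: [0.4404, 0.2547, 0.0736]
orientation: [[0.234, 0.972, 0.0], [0.972, -0.234, 0.0], [0.0, 0.0, -1.0]]
ft_force: [0.3, 0.6, -1.0]
opening: 0.085
finger_force: 58.5
```

Run:
```python
from h import *
go((.4385+.0025*.233,.2540+.0025*.973,.0606),-13.5); print(manip.sense()["ft_force"])
im=manip.grab_frame("scene"); im2=manip.grab_frame("top")
b=np.hstack([cv2.resize(im[200:350,310:500],(400,316),interpolation=2),cv2.resize(im2[180:330,80:270],(400,316),interpolation=2)])
b=np.clip(b.astype(float)*1.6,0,255).astype('uint8')
cv2.imwrite("pics/pre.png",b[:,:,::-1])
```

```text
shift [ 0.0034 -0.0043  0.0326] roll -0.0 q [ 26.6  29.5 117.7  -0.   32.8  40.1] a -13.5
[ 0.32101955  0.57239866 -0.99397979]
```

View pics/pre.png

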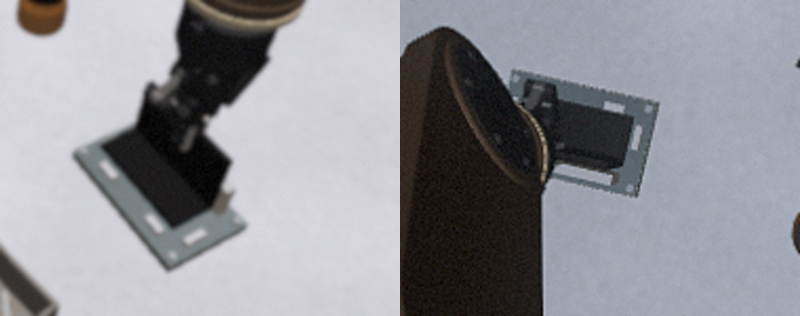

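Emit:
move_arm(
  motion=[
    [0.0034, -0.0043, 0, 0],
    [0, 0, 0.008, 0],
    [0, 0, 0.008, 0],
    [0, 0, 0.008, 0],
    [0, 0, 0.004, 0],
    [0, 0, 0.003, 0],
    [0, 0, 0, 0],
  ],
)

```text
clock: 9.3
ee_pos: [0.4387, 0.2564, 0.0608]
orientation: [[0.233, 0.972, -0.0], [0.972, -0.233, -0.0], [-0.0, -0.0, -1.0]]
ft_force: [0.0, 0.5, -1.0]
opening: 0.079
finger_force: 58.7
```

Emit:
move_arm(
  motion=[
    [0, 0, 0.0015, 0],
    [0, 0, 0, 0],
  ],
)

```text
clock: 9.55
ee_pos: [0.4388, 0.2565, 0.0606]
orientation: [[0.233, 0.972, 0.0], [0.972, -0.233, 0.0], [0.0, 0.0, -1.0]]
ft_force: [-2.0, -0.8, 4.3]
opening: 0.083
finger_force: 59.4
```

Emit:
move_arm(
  motion=[
    [0, 0, 0.0015, 0],
    [0, 0, 0, 0],
  ],
)

```text
clock: 9.8
ee_pos: [0.4388, 0.2565, 0.0606]
orientation: [[0.233, 0.972, 0.0], [0.972, -0.233, 0.0], [0.0, 0.0, -1.0]]
ft_force: [-4.6, -1.8, 20.9]
opening: 0.081
finger_force: 61.7
```

Emit:
move_arm(
  motion=[
    [0, 0, 0.0015, 0],
    [0, 0, 0, 0],
  ],
)

```text
clock: 10.05
ee_pos: [0.4388, 0.2565, 0.0605]
orientation: [[0.233, 0.972, 0.001], [0.972, -0.233, 0.0], [0.001, 0.001, -1.0]]
ft_force: [-7.7, -4.0, 34.6]
opening: 0.081
finger_force: 64.0
```

Emit:
move_arm(
  motion=[
    [0, 0, -0.0028, 0],
    [0, 0, 0, 0],
    [0, 0, 0, 0],
  ],
)

```text
clock: 10.42
ee_pos: [0.4389, 0.2566, 0.0606]
orientation: [[0.233, 0.972, 0.0], [0.972, -0.233, 0.0], [0.0, 0.0, -1.0]]
ft_force: [-1.4, -1.5, 11.4]
opening: 0.08
finger_force: 60.6
```

Emit:
move_arm(
  motion=[
    [0, 0, 0, 0],
    [0, 0, 0, 0],
    [0, 0, 0, 0],
    [0, 0, 0, 0],
    [0, 0, -0.03, 0],
    [0, 0, -0.08, 0],
    [0, 0, -0.12, 0],
    [0, 0, -0.12, 0],
    [0, 0, -0.06, 0],
  ],
  jaw=0.85,
)

```text
clock: 11.55
ee_pos: [0.4394, 0.2569, 0.2277]
orientation: [[0.233, 0.972, 0.003], [0.972, -0.233, 0.002], [0.002, 0.003, -1.0]]
ft_force: [0.3, 0.5, -0.6]
opening: 0.854
finger_force: 0.0
```

Run:
```python
from h import *
im=manip.grab_frame("scene")
a=np.radians(-14.85)
P=T((.5845,-.0296,a),[(-50,0,0)])[0];print(P)
go((P[0],P[1],.2),-104.85)
cv2.imwrite("pics/s3.png",im[:,:,::-1])
```

```text
[ 0.53616999 -0.01678553  0.        ]
shift [-0.6107  0.3926  0.0735] roll -0.4924 q [ 26.9  16.3 110.   -0.   53.4  40.4] a -13.49
```

Emit:
move_arm(
  motion=[
    [-0.1018, 0.0654, 0, 0],
    [-0.1018, 0.0654, 0, 0],
    [-0.1018, 0.0654, 0, 0],
    [-0.1018, 0.0654, 0, 0],
    [-0.1018, 0.0654, 0, 0],
    [-0.1018, 0.0654, 0, 0],
    [0, 0, 0, -0.055],
    [0, 0, 0, -0.055],
    [0, 0, 0, -0.055],
    [0, 0, 0, -0.055],
  ],
  jaw=1,
)

```text
clock: 12.85
ee_pos: [0.5341, -0.0178, 0.2246]
orientation: [[-0.445, 0.896, 0.0], [0.896, 0.445, -0.0], [-0.0, 0.0, -1.0]]
ft_force: [-0.7, -0.5, 0.2]
opening: 0.999
finger_force: 0.0
```

Emit:
move_arm(
  motion=[
    [0, 0, 0.05, -0.055],
    [0, 0, 0.08, -0.055],
    [0, 0, 0.08, -0.055],
    [0, 0, 0, -0.055],
    [0, 0, 0, -0.052],
    [0, 0, 0, 0],
  ],
)

```text
clock: 13.6
ee_pos: [0.5343, -0.0177, 0.1405]
orientation: [[-0.966, 0.258, 0.0], [0.258, 0.966, -0.0], [-0.0, 0.0, -1.0]]
ft_force: [-0.7, -0.3, -0.2]
opening: 0.999
finger_force: 0.0
```

Run:
```python
from h import *
go((.5362,-.0168,.003),75.15)
im=cv2.imread("pics/s3.png")[200:350,310:500]; im2=manip.grab_frame("scene")[160:310,170:360,::-1]
b=np.hstack([cv2.resize(i,(400,316),interpolation=2) for i in(im,im2)])
cv2.imwrite("pics/pre2.png",np.clip(b.astype(float)*1.6,0,255).astype('uint8'))
```

```text
shift [-0.0041  0.0034  0.3437] roll -0.0007 q [ -5.1  25.  111.7  -0.   43.3 -80.2] a 75.02
```

View pics/pre2.png

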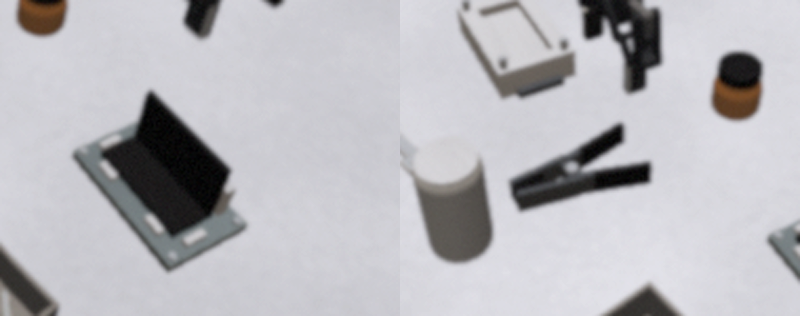

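Emit:
move_arm(
  motion=[
    [-0.004, 0.0034, 0.04, 0],
    [0, 0, 0.08, 0],
    [0, 0, 0.09, 0],
    [0, 0, 0.07, 0],
    [0, 0, 0.04, 0],
    [0, 0, 0.018, 0],
    [0, 0, 0.004, 0],
    [0, 0, 0, 0],
  ],
)

```text
clock: 14.65
ee_pos: [0.5367, -0.0169, 0.004]
orientation: [[-0.966, 0.258, 0.001], [0.258, 0.966, -0.0], [-0.001, 0.0, -1.0]]
ft_force: [-0.1, 1.0, -0.2]
opening: 0.999
finger_force: 0.0
```

Emit:
move_arm(
  motion=[
    [0, 0, 0, 0],
    [0, 0, 0, 0],
    [0, 0, 0, 0],
    [0, 0, 0, 0],
    [0, 0, 0, 0],
    [0, 0, 0, 0],
    [0, 0, 0, 0],
    [0, 0, 0, 0],
  ],
  jaw=0.1,
  force=60,
)

```text
clock: 15.65
ee_pos: [0.5372, -0.0169, 0.0046]
orientation: [[-0.966, 0.258, 0.002], [0.258, 0.966, -0.0], [-0.002, 0.0, -1.0]]
ft_force: [-1.3, -0.9, 16.5]
opening: 0.391
finger_force: 59.2
```

Emit:
move_arm(
  motion=[
    [0, 0, -0.01, 0],
    [0, 0, -0.03, 0],
    [0, 0, -0.06, 0],
    [0, 0, -0.1, 0],
    [0, 0, -0.12, 0],
    [0, 0, -0.06, 0],
    [0, 0, -0.02, 0],
    [0, 0, 0, 0],
  ],
)

```text
clock: 16.65
ee_pos: [0.5361, -0.0168, 0.1635]
orientation: [[-0.966, 0.258, 0.0], [0.258, 0.966, -0.0], [-0.0, 0.0, -1.0]]
ft_force: [0.4, 0.2, -0.8]
opening: 0.388
finger_force: 60.1
```

Run:
```python
from h import *
im=manip.grab_frame("scene"); im2=manip.grab_frame("top")
b=np.hstack([cv2.resize(im[130:280,170:360],(400,316),interpolation=2),cv2.resize(im2[80:230,220:410],(400,316),interpolation=2)])
b=np.clip(b.astype(float)*1.6,0,255).astype('uint8')
cv2.imwrite("pics/cl.png",b[:,:,::-1])
```

```text
(no output)
```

View pics/cl.png

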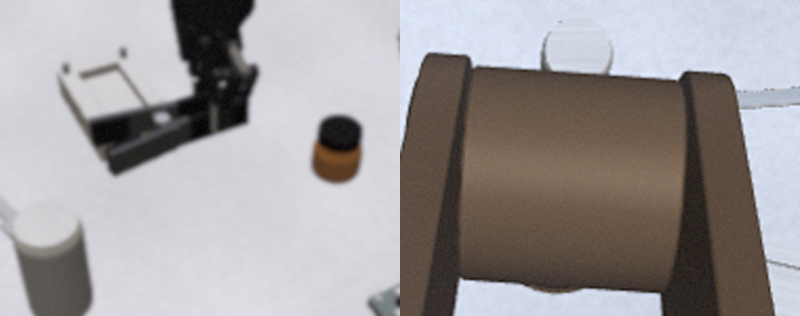

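Run:
```python
from h import *
p=(.5361,-.0168,np.radians(-14.95),.159)
for hx in (45,50,55):
  print(hx,proj("scene",T(p,[(hx,0,28)]+[(hx+64,s*y,28) for s in(-1,1) for y in(17,25)]+[(hx+64,25,0)])).round(1).tolist())
# placement: jaws pointing jig -x
J=(.4579,.2493,1.3353)
for hx in(96,140):print(T(J,[(hx+50,29,0)]))
go((*T(J,[(190,29,0)])[0][:2],.16),-13.5)
```

```text
45 [[250.1, 183.8], [216.7, 188.1], [215.3, 185.8], [223.1, 198.4], [224.7, 200.9], [225.9, 211.6]]
50 [[247.8, 184.5], [214.3, 188.8], [212.9, 186.5], [220.7, 199.2], [222.2, 201.7], [223.5, 212.4]]
55 [[245.5, 185.2], [211.9, 189.6], [210.4, 187.2], [218.2, 199.9], [219.7, 202.5], [221.1, 213.2]]
[[0.46376598 0.39803665 0.        ]]
[[0.47403231 0.44082219 0.        ]]
shift [0.4435 1.0657 0.0065] roll 0.492 q [ -5.   23.4 110.4   0.   46.3 -80.1] a 75.06
```

Run:
```python
from h import *
im=manip.grab_frame("scene"); im2=manip.grab_frame("top")
b=np.vstack([cv2.resize(i,(800,300),interpolation=2) for i in(im2[240:279,112:216],im[240:300,350:510])])
b=np.clip(b.astype(float)*1.6,0,255).astype('uint8')
cv2.imwrite("pics/jig.png",b[:,:,::-1])
J=(.4579,.2493,1.3353)
print(proj("top",T(J,[(55,28,50),(-55,28,50),(-55,38,50),(55,38,50)])).round(1).tolist())
for by in(-3,-.7,1.5):print(by,proj("top",T(J,[(57.5,17+by,87),(57.5,25+by,87),(-52.5,25+by,87),(-52.5,17+by,87)])).round(1).tolist())
```

```text
[[128.0, 250.3], [180.9, 262.4], [179.7, 267.3], [126.8, 255.2]]
-3 [[122.4, 243.5], [121.5, 247.5], [176.4, 260.0], [177.3, 256.0]]
-0.7 [[122.2, 244.6], [121.2, 248.7], [176.1, 261.2], [177.1, 257.1]]
1.5 [[121.9, 245.7], [121.0, 249.8], [175.9, 262.3], [176.8, 258.2]]
```

View pics/jig.png

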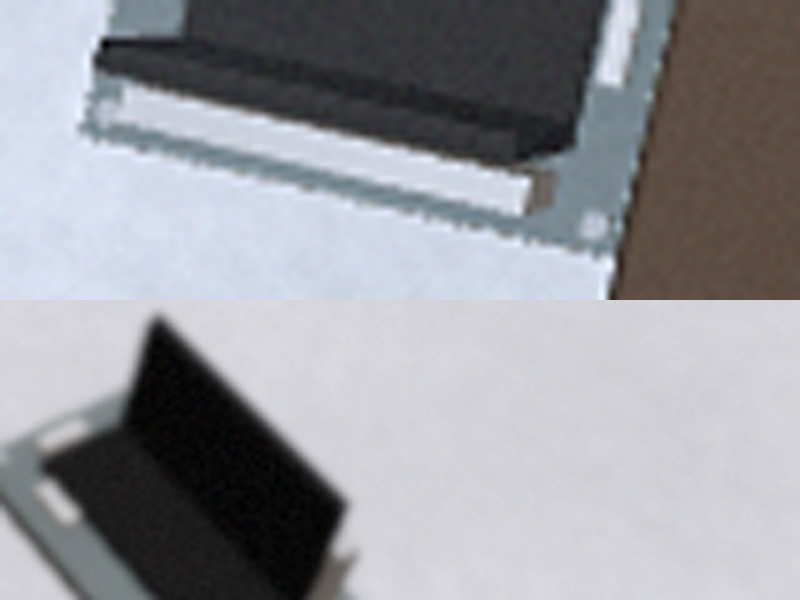

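Emit:
move_arm(
  motion=[
    [0.044, 0.1066, -0.01, 0],
    [0.044, 0.1066, -0.01, 0],
    [0.044, 0.1066, -0.01, 0],
    [0.044, 0.1066, -0.01, 0],
    [0.044, 0.1066, 0, 0],
    [0.044, 0.1066, 0, 0],
    [0.044, 0.1066, 0, 0],
    [0.044, 0.1066, 0, 0],
    [0.044, 0.1066, 0, 0],
    [0.044, 0.1066, 0, 0],
  ],
)

```text
clock: 18.1
ee_pos: [0.4754, 0.4418, 0.1783]
orientation: [[-0.966, 0.258, -0.001], [0.258, 0.966, -0.001], [0.001, -0.001, -1.0]]
ft_force: [0.4, -0.1, -0.7]
opening: 0.384
finger_force: 60.2
```

Emit:
move_arm(
  motion=[
    [0, 0, 0, 0.055],
    [0, 0, 0, 0.055],
    [0, 0, 0, 0.055],
    [0, 0, 0, 0.055],
    [0, 0, 0, 0.055],
    [0, 0, 0, 0.055],
    [0, 0, 0, 0.055],
    [0, 0, 0, 0.055],
    [0, 0, 0, 0.052],
    [0, 0, 0, 0],
  ],
)

```text
clock: 19.35
ee_pos: [0.4758, 0.4403, 0.1784]
orientation: [[0.233, 0.973, -0.001], [0.973, -0.233, -0.001], [-0.001, -0.001, -1.0]]
ft_force: [0.2, 0.3, -1.9]
opening: 0.392
finger_force: 60.2
```

```bash
cat > f.py <<'E'
from h import *
J=(.4579,.2493,1.3353)
import sys
x,y,z=map(float,sys.argv[1:])
go((*T(J,[(x,y,0)])[0][:2],z),-13.5);print(manip.sense()["ee_pos"])
E
python3 f.py 190 27 .027
```

```text
shift [0.0007 0.0007 0.3785] roll 0.0003 q [40.1 30.4 94.6  0.  55.  53.6] a -13.45
[0.4758096  0.44027689 0.1783955 ]
```

Emit:
move_arm(
  motion=[
    [0.0007, 0.0007, 0.04, 0],
    [0, 0, 0.08, 0],
    [0, 0, 0.1, 0],
    [0, 0, 0.08, 0],
    [0, 0, 0.05, 0],
    [0, 0, 0.02, 0],
    [0, 0, 0.0085, 0],
    [0, 0, 0, 0],
    [0, 0, 0, 0],
  ],
)

```text
clock: 20.48
ee_pos: [0.4769, 0.4411, 0.0289]
orientation: [[0.233, 0.972, 0.001], [0.972, -0.233, 0.001], [0.001, 0.001, -1.0]]
ft_force: [-1.1, -0.1, -0.8]
opening: 0.388
finger_force: 60.3
```

```bash
python3 f.py 145 27 .027
```

```text
shift [-0.1149 -0.0018  0.0047] roll 0.0001 q [40.1 41.2 99.7 -0.  39.  53.6] a -13.49
[0.47687834 0.44112295 0.02894147]
```

Emit:
move_arm(
  motion=[
    [-0.01, -0.0015, 0.003, 0],
    [-0.015, 0, 0, 0],
    [-0.015, 0, 0, 0],
    [-0.01, 0, 0, 0],
    [0, 0, 0, 0],
  ],
)

```text
clock: 21.1
ee_pos: [0.4711, 0.4211, 0.0268]
orientation: [[0.234, 0.972, -0.0], [0.972, -0.234, -0.0], [-0.0, -0.0, -1.0]]
ft_force: [0.3, 0.7, -0.5]
opening: 0.39
finger_force: 60.3
```

Emit:
move_arm(
  motion=[
    [-0.01, 0, 0, 0],
    [-0.01, 0, 0, 0],
    [-0.01, 0, 0, 0],
    [0, 0, 0, 0],
  ],
)

```text
clock: 21.6
ee_pos: [0.4682, 0.4094, 0.0268]
orientation: [[0.234, 0.972, -0.0], [0.972, -0.234, -0.0], [-0.0, -0.0, -1.0]]
ft_force: [0.6, -0.5, -1.3]
opening: 0.386
finger_force: 60.3
```

Emit:
move_arm(
  motion=[
    [-0.008, 0, 0, 0],
    [-0.008, 0, 0, 0],
    [-0.008, 0, 0, 0],
    [0, 0, 0, 0],
  ],
)

```text
clock: 22.1
ee_pos: [0.466, 0.4001, 0.0268]
orientation: [[0.234, 0.972, -0.0], [0.972, -0.234, -0.0], [-0.0, -0.0, -1.0]]
ft_force: [0.7, -0.0, -0.8]
opening: 0.392
finger_force: 60.3
```

```bash
python3 f.py 145 27 .027
```

```text
shift [-0.0089  0.0007 -0.0004] roll -0.0 q [ 37.8  39.5 104.7  -0.   35.8  51.3] a -13.5
[0.46604892 0.40014026 0.02682173]
```

Emit:
move_arm(
  motion=[
    [-0.005, 0, 0, 0],
    [-0.004, 0, 0, 0],
    [0, 0, 0, 0],
  ],
)

```text
clock: 22.48
ee_pos: [0.4652, 0.3968, 0.0268]
orientation: [[0.233, 0.972, -0.0], [0.972, -0.233, -0.0], [-0.0, -0.0, -1.0]]
ft_force: [0.9, -0.1, -1.9]
opening: 0.392
finger_force: 60.3
```

Emit:
move_arm(
  motion=[
    [0, 0, 0, 0],
    [0, 0, 0, 0],
    [0, 0, 0, 0],
  ],
  jaw=0.48,
)

```text
clock: 22.85
ee_pos: [0.4653, 0.397, 0.0268]
orientation: [[0.233, 0.972, 0.0], [0.972, -0.233, 0.0], [0.0, 0.0, -1.0]]
ft_force: [-0.5, 0.3, -1.6]
opening: 0.482
finger_force: 8.2
```

Emit:
move_arm(
  motion=[
    [0, 0, 0, 0],
    [0, 0, 0, 0],
    [0, 0, 0, 0],
  ],
  jaw=0.56,
)

```text
clock: 23.22
ee_pos: [0.4651, 0.3969, 0.0268]
orientation: [[0.233, 0.972, -0.0], [0.972, -0.233, -0.0], [-0.0, -0.0, -1.0]]
ft_force: [-2.5, -1.1, -0.5]
opening: 0.56
finger_force: 5.0
```

Emit:
move_arm(
  motion=[
    [0, 0, 0, 0],
    [0, 0, 0, 0],
    [0, 0, 0, 0],
  ],
  jaw=0.66,
)

```text
clock: 23.6
ee_pos: [0.4654, 0.397, 0.0269]
orientation: [[0.233, 0.972, 0.0], [0.972, -0.233, 0.0], [0.0, 0.0, -1.0]]
ft_force: [-0.7, -0.7, -1.1]
opening: 0.66
finger_force: 0.3
```

Emit:
move_arm(
  motion=[
    [0, 0, 0, 0],
    [0, 0, 0, 0],
    [0, 0, 0, 0],
    [0, 0, 0, 0],
  ],
  jaw=1,
)

```text
clock: 24.1
ee_pos: [0.4653, 0.3969, 0.0268]
orientation: [[0.233, 0.972, 0.0], [0.972, -0.233, 0.0], [0.0, 0.0, -1.0]]
ft_force: [-0.6, -0.7, 0.1]
opening: 1.001
finger_force: 0.0
```

Run:
```python
from h import *
im=manip.grab_frame("scene"); im2=manip.grab_frame("top")
b=np.hstack([cv2.resize(im[220:370,330:520],(400,316),interpolation=2),cv2.resize(im2[180:330,40:230],(400,316),interpolation=2)])
cv2.imwrite("pics/end.png",np.clip(b.astype(float)*1.6,0,255).astype('uint8')[:,:,::-1])
```

Emit:
move_arm(
  motion=[
    [0, 0, -0.02, 0],
    [0, 0, -0.04, 0],
    [0, 0, -0.08, 0],
    [0, 0, -0.12, 0],
    [0, 0, -0.12, 0],
    [0.08, 0, -0.08, 0],
    [0.12, 0, 0, 0],
    [0.12, 0, 0, 0],
    [0.1, 0, 0, 0],
    [0, 0, 0, 0],
  ],
)

```text
clock: 25.45
ee_pos: [0.5045, 0.5627, 0.2116]
orientation: [[0.232, 0.973, 0.001], [0.973, -0.232, 0.001], [0.002, 0.001, -1.0]]
ft_force: [-0.4, 0.3, 0.2]
opening: 0.999
finger_force: 0.0
```

Run:
```python
from h import *
im=manip.grab_frame("scene"); im2=manip.grab_frame("top")
b=np.hstack([cv2.resize(im[235:335,355:481],(400,316),interpolation=2),cv2.resize(im2[190:290,80:206],(400,316),interpolation=2)])
cv2.imwrite("pics/end2.png",np.clip(b.astype(float)*1.6,0,255).astype('uint8')[:,:,::-1])
```

```text
(no output)
```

View pics/end2.png

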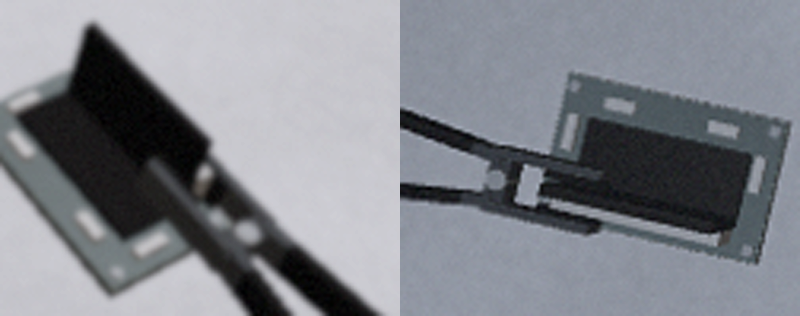

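Run:
```python
from h import *
J=(.4579,.2493,1.3353)
r=least_squares(lambda q:np.r_[(proj("top",T(J,[q]))-[109.9,246.3]).ravel(),(proj("scene",T(J,[q]))-[432.8,307.1]).ravel()],(97,29,50))
print("hinge",r.x,r.fun)
for uv in((143.6,244.8),(142.6,262.7)):
    print(least_squares(lambda q:(proj("top",T(J,[(q[0],q[1],50)]))-uv).ravel(),(30,29)).x)
```

```text
hinge [94.21745825 29.28832833 48.76353924] [-0.51719947  0.33516681 -0.5543815   0.02516851]
[26.51279673 10.27056484]
[20.24117194 45.60675921]
```

```bash
python3 -c "
from rig import manip
print(manip.sign_off())"
```

```text
the job is handed in; nothing more can be done
None
```

The job is handed in, with no verdict shown. The last pictures show the bracket seated in the jig and let go, the clamp clipped level over the fence's left (+x) end with the leg pinched to it, and the arm clear; the can, bin, wrench and jar were not touched.

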